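# Seal the washing-powder keeper

## Task

Seal the washing-powder keeper with the blue lid: first swing its open blue clip down until it lies home in its catch against the tub, then pick up the orange measuring cap and press it squarely onto the spout until it clicks over the beads, and keep pressing firmly so that its rim squeezes the gasket. Finish while still holding the cap pressed down; do not let go. Leave everything else on the counter where it stands.

Things in the scene. Friction and masses are not known exactly. Their poses are not given: they have to be found in the camera images.
- keeper: Washing-powder keeper fixed in a screwed-down steel cradle: white tub 112 (x) x 100 (y) x 145 mm high, blue lid 124 x 112 x 10 mm, its upper face 155 mm above the counter. Origin: centre of the underside; z up; +x is the side with the open clip, away from the robot, turned by at most 0.3 rad. The blue clip on its -x side is shut already and fixed. It and the green keeper swap places at random.
- spout_seat (a point): Centre of the top of the black gasket ring round the spout's foot, 161 mm above the counter, at x = -22 mm, y = 0 of the keeper; axes as the keeper's. The centre of the cap's mouth comes to rest here when the cap is home and not pressed. The gasket, 47 mm across and 6 mm high on the lid, is springy: it gives 1 mm for each 4 N, at most 4 mm.
- spout_tip (a point): Centre of the tip of the white spout, 27 mm above spout_seat. The spout is 18 mm across here and widens over 13 mm to a straight neck 29 mm across, so it guides the cap.
- bead_line (a point): Point on the spout's axis 7 mm above spout_seat, level with four springy snap beads that stand out to 37.6 mm across. The cap's lip meets them when its mouth is 10 mm above spout_seat, takes about 10 N (20 N at most) to pass, clicks home (the force drops, the cap is drawn down) from about 6 mm above it, and is then caught under them.
- clip (a joint): Angle of the open blue clip about its level hinge pin (rad): 0 = hanging straight down, flat against the tub, home in its catch (end stop); 1.57 = sticking straight out from the lid; grows as it opens outward and up, to 2.2. Stiff hinge (about 0.035 N m): it stays where it is left.
- clip_pin (a point): Middle of the clip's hinge pin, which runs along the keeper's y: 64 mm along the keeper's +x, 150 mm above the counter. The clip is a plate 58 mm wide (y), 36 mm long from the pin, 4 mm thick outward of the pin's line; a thumb lip over its last 5 mm stands out 7 mm. Push its outer face (the upper face when it sticks out) down, then in towards the tub.
- clip_lip (a point): Middle of the free end of the clip's plate, on its outer side, 36 mm from the pin.
- cap: Orange measuring cap, an upturned cup 44 mm across and 40 mm high with fine grip ribs, 35 g, standing mouth down on the counter. Origin: centre of its mouth, the lower end; z up to the closed top. Inside it is 40 mm across and 36 mm deep, but its snap lip, the lowest 2.5 mm, leaves a mouth of 34 mm.
- green_keeper: The other powder keeper, green lid and green cap on, shut, 207 mm high in all; fixed; not to be worked on. Origin: centre of the underside.
- scoop: Yellow measuring scoop, an open cup 52 mm across and 38 mm high with a flat handle 57 mm long beyond it; stands right way up; leave it. It and the cap swap places at random. Origin: centre of its underside.
- softener: White and blue softener bottle, 68 mm across, 210 mm high; leave it. Origin: centre of its underside.
- stain_tin: Red tin of stain remover, 60 mm across, 100 mm high; leave it. Origin: centre of its underside.
- brush: Wooden scrubbing brush, 150 x 48 x 42 mm, bristles down, beyond the keepers; origin at the centre of its underside; leave it.
- lint_roller: Lint roller with a red handle, 220 mm long, 48 mm across, lying to the robot's left; origin where roller and handle meet; leave it.
Things that resemble listed ones, but are neither listed nor needed, are in the scene too. Leave any yellow look-alike of the keeper alone. There is more than one size of the cap; the one meant has the size given above.

How it is judged:
On the way, in this order (a step that is already met when the one before it is completed fails the run):
1. the clip has been swung home into its catch (value of joint clip below 0.08 rad), for 0.2 s.
2. the cap has snapped over the beads of the spout (z of cap in the frame of spout_seat below 0.003 m and horizontal distance between cap and spout_seat below 0.004 m and angle between cap's own z axis and vertical below 0.15 rad), for 0.1 s.
At the end, for the whole second after the job is handed in: The clip is home (within 0.08 rad of flat), the cap sits squarely on the spout past its click (centred within 3.5 mm, upright within 0.1 rad, its mouth no more than 1 mm above the free gasket), and the fingers are still on the cap, pressing it onto the keeper with more than 5 N (value of joint clip below 0.08 rad and z of cap in the frame of spout_seat below 0.001 m and horizontal distance between cap and spout_seat below 0.0035 m and angle between cap's own z axis and vertical below 0.1 rad and contact force between cap and keeper above 5 N and contact force between the fingers and cap above 1 N); the arm keeps its last pose, push and grip.
It fails at once if something else on the counter was pushed away (distance of any of scoop, softener, stain_tin, brush, lint_roller from where it was at the start of the episode above 0.03 m).
It also fails if it takes over 61 s, if anything falls off the work surface, if the arm or the gripper's body presses on something with over 40 N, if the wrist force passes 120 N, or if a joint passes its speed limit or range.

## Robot

A 6-joint arm with a two-finger parallel gripper is mounted at the origin on the work surface. World frame = base frame: x ahead of the robot, y to its left, z up, the work surface at z = 0. Lengths are in m, angles in rad, forces in N, time in s.
With the tool pointing down it reaches from about 0.35 to 0.775 m from the base axis. Payload 7.3 kg.
Tool frame: the origin (TCP) lies at the very end of the fingers, on their centre line; the grasp point (between the pads) lies 19 mm behind it; z points along the fingers, y is the line along which they close (so a half turn about z gives the same grasp; the last joint's range is limited). The gripper opens to 92 mm and grips with 3 to 60 N. Pads are 19 mm wide; open, the fingers measure 130 mm over their backs; the gripper's body (75 mm by 190 mm) begins 47 mm behind the grasp point.
Start: joints at [-1.365, 0.342, 1.524, -0, 1.275, -0.146], TCP at [0.181, -0.493, 0.227] pointing down, gripper open.
Joint ranges: [-2.53, 2.53], [-0.77, 2.02], [0.04, 2.7], [-1, 4.14], [0.28, 2.66], [-3.11, 3.11]. Speed limits (rad/s): [2.57, 2.57, 3.14, 3.14, 3.14, 3.14].

## Interface

Orientations are given as [roll, pitch, yaw] about the fixed x, y, z axes, in that order (R = Rz(yaw) Ry(pitch) Rx(roll)).
In Python, from cell import robot gives the robot as it stands. The module is installed in compiled form; this text tells all that it offers.
- The arm moves only by the tool arm_command, never from a script. Its argument "moves" is a list of rows, each a list of 3 entries, a list of its own where there are three numbers: the shift along the tool's x, y, z in m, then the turn, a rotation vector about the tool's x, y, z in rad, then the finger opening in m, from 0 to 0.0918. In form: [[[dx, dy, dz], [ax, ay, az], claw], ...]. A call has exactly 5 rows; each row is the pose to reach, as a shift and turn from the pose commanded when the call began, along the tool's axes at that moment; what a row does not reach only later rows make up. A row lasts 1/10 s, in which the tool goes at most 50 mm and 8.59 degrees, less where a joint would pass 70% of its speed; a pose out of reach is approached as far as the arm can. A call with a gripper value outside its range is refused whole. The fingers move at their own pace and stop on an object; "squeeze" is the grip in N (left out, the last holds). Time passes only in rows, so rows that repeat a pose let the fingers close, or fill a call up. It gives the time, the measured TCP pose, the force, the opening and the grip force at its end, in the units of the state.
- robot.observe(): the state, without advancing time (a new reading comes with each control period).
- robot.read_camera(name): name is "side" or "top" or "wrist"; returns the picture (420x560x3 uint8, red, green, blue); there is no depth.
- robot.camera_model(name): a dict with "fx", "fy", "cx", "cy" (pixels), "R" (3x3) and "t" (3): a world point X has camera coordinates R X + t. Camera axes: x right, y down, z forward; pixel columns grow to the right and rows downward; lengths in m; the calibration is good to about 2 mm. A picture is of the moment at which its call begins: read the wrist's pose just before it. camera_model takes no time and is no camera call; for the wrist camera it gives the pose at the moment of the call.
- robot.hand_in(): hands the job in; it is judged then, once.
The state is a dict: "time": time; "qpos": joint angles; "qvel": joint speeds; "joint_efforts": joint torques, N m; "tool_pos": TCP position; "tool_rot": TCP orientation; "contact_force": force on the tool from outside, world axes, zero at the start; "torque": the same for the moment, N m; "opening": finger opening in m; "grip_force": force on a finger pad.
Only numpy, scipy, OpenCV 4.12 (cv2) and the standard library are available. Lean on these libraries where they do the work, as an engineer would, in place of code of your own. Each camera call takes 0.05 s, during which the arm holds its last target. There are 200 camera calls.

## Working session

There is one attempt and no reset: what is moved stays moved. The work goes in short steps, Python scripts to look and compute and a tool call to move; the robot and the scene stay as the last step left them, time stands still between calls to the robot, and variables do not carry over. Pictures are saved under pics/ and viewed, at most 10 in all, crops included, and the job is handed in when it is done.

Besides the shell and the picture viewer there is one more tool, called after ">>>" by a JSON object that holds its "op" and its "data". arm_command: Moves the arm, as the interface text tells. Its arguments: {"type":"object","properties":{"moves":{"type":"array"},"squeeze":{"type":"number"}},"required":["moves"]}

```bash
mkdir -p pics
python3 - <<'E'
from cell import robot
import cv2,numpy as np,json
s=robot.observe(); print(s['time'],s['tool_pos'],s['tool_rot'],s['opening'])
for n in ['top','side']:
    m=robot.camera_model(n); print(n,{k:np.round(v,4).tolist() for k,v in m.items()})
    im=robot.read_camera(n); cv2.imwrite(f'pics/{n}0.png',im[:,:,::-1])
E
```

```text
0.0 [ 0.18083745 -0.49242721  0.22603346] [-3.14003523e+00 -2.51600238e-04  3.51760762e-01] 0.0916057550935744
top {'fx': 429.9759, 'fy': 429.9759, 'cx': 283.2374, 'cy': 219.0915, 'R': [[0.0278, -0.9996, 0.0002], [-0.9809, -0.0273, -0.1928], [0.1928, 0.0052, -0.9812]], 't': [0.0375, 0.5104, 1.0397]}
side {'fx': 542.0753, 'fy': 542.0753, 'cx': 275.657, 'cy': 213.2805, 'R': [[0.9441, -0.3296, -0.0064], [-0.2033, -0.5669, -0.7983], [0.2594, 0.755, -0.6022]], 't': [-0.4207, 0.2342, 1.1526]}
```

View pics/top0.png

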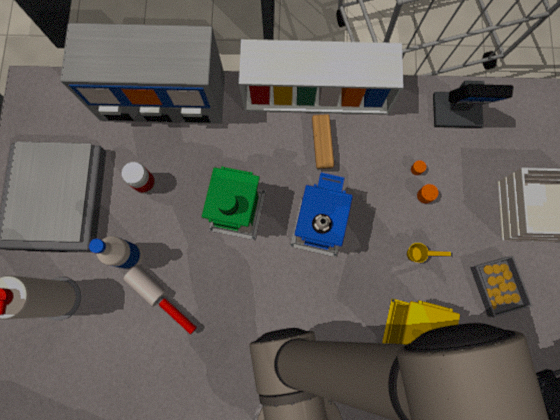

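View pics/side0.png

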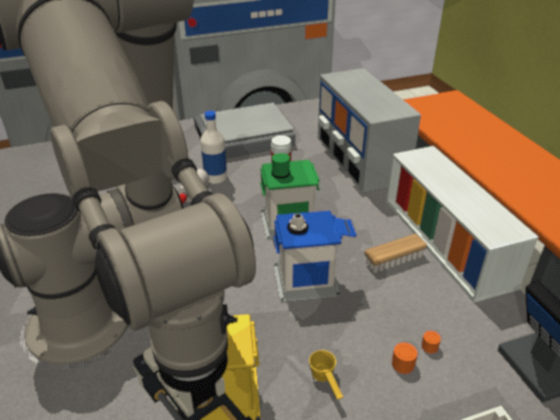

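The top view shows the blue keeper at about (324,213) with its open clip at (331,183), and the green keeper at (231,197). The things that could be taken for the cap are the orange cap at (429,194), a smaller orange cap at (419,168), and the orange pieces in a tray at (500,285). The larger cap at (429,194) looks right, so I'll check it in a close crop.

Run:
```python
import cv2,numpy as np
t=cv2.imread('pics/top0.png');s=cv2.imread('pics/side0.png')
f=lambda im,x,y,w,h,k:cv2.resize(im[y:y+h,x:x+w],None,fx=k,fy=k,interpolation=cv2.INTER_CUBIC)
a=f(t,285,165,80,100,5)  #400x500
b=f(t,400,150,50,62.5.__int__(),8) #400x496
b=cv2.copyMakeBorder(b,0,4,0,0,0)
cv2.imwrite('pics/crop1.png',np.hstack([a,b]))
```

```text
(no output)
```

View pics/crop1.png

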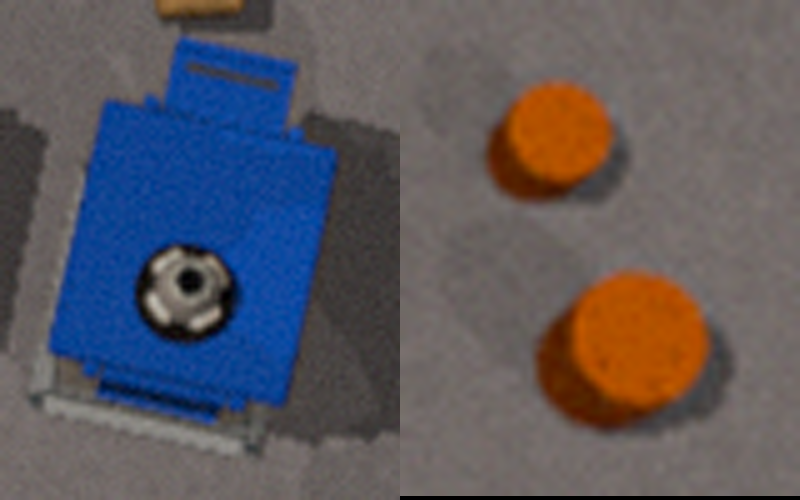

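The crop shows the lid corners at about (108,100), (337,150), (290,405) and (52,352), the gasket centre at (187,293), and the clip's end at (180,38) to (298,65). The larger cap's top is at (640,338) and about 17 px across, which is about 44 mm, so it is the cap I want. The small one is about 33 mm.

```bash
cat > h.py <<'E'
import numpy as np
from cell import robot
from scipy.spatial.transform import Rotation as Ro
def ray(m,px,z):
    R=np.array(m['R']);t=np.array(m['t']);c=-R.T@t
    d=R.T@np.array([(px[0]-m['cx'])/m['fx'],(px[1]-m['cy'])/m['fy'],1]); return c+d*(z-c[2])/d[2]
def proj(m,X):
    p=np.array(m['R'])@X+np.array(m['t']); return np.array([m['cx']+m['fx']*p[0]/p[2],m['cy']+m['fy']*p[1]/p[2]])
def rel(target,yaw):  # shift in tool axes and rotvec from current measured pose to tool-down target with yaw
    s=robot.observe(); R0=Ro.from_euler('xyz',s['tool_rot']); R1=Ro.from_euler('xyz',[np.pi,0,yaw])
    return np.round(R0.inv().apply(np.array(target)-s['tool_pos']),4), np.round((R0.inv()*R1).as_rotvec(),4)
E
python3 - <<'E'
from h import *
m=robot.camera_model('top')
f=lambda p:(285+(p[0]+.5)/5-.5,165+(p[1]+.5)/5-.5)
c=[ray(m,f(p),.155)[:2] for p in [(108,100),(337,150),(290,405),(52,352)]]
print(np.round(c,4))
ctr=np.mean(c,0); ax=(c[0]+c[1]-c[2]-c[3]); ay=(c[0]+c[3]-c[1]-c[2])
print('ctr',ctr,'yaw',np.arctan2(ax[1],ax[0]),np.arctan2(-ay[0],ay[1]), np.linalg.norm(ax)/2,np.linalg.norm(ay)/2)
g=ray(m,f((187,293)),.161);print('gasket',g)
yaw=np.arctan2(ax[1],ax[0]);u=np.array([np.cos(yaw),np.sin(yaw)])
print('expected seat',ctr-.022*u,'tip', ctr+.064*u)
# clip angle
for a in np.arange(.9,2.3,.1):
    e=ctr+u*(.064+.036*np.sin(a)); print(round(a,1),[ (np.array(proj(m,np.r_[e+s*.029*np.array([-u[1],u[0]]),.15-.036*np.cos(a)]))-[285,165])*5 for s in(1,-1)])
g=lambda p:(400+(p[0]-400+.5)/8-.5,150+(p[1]+.5)/8-.5)
print('cap',ray(m,g((640,338)),.04),'small',ray(m,g((560,132)),.03))
for n,p in dict(brushend=(332,166),scoop=(418,253)).items(): print(n,ray(m,p,.04))
E
```

```text
[[ 5.715e-01  1.000e-04]
 [ 5.505e-01 -1.061e-01]
 [ 4.312e-01 -8.450e-02]
 [ 4.525e-01  2.340e-02]]
ctr [ 0.50142278 -0.04178786] yaw -0.1861830452560198 -0.19453678858592263 0.12123888788384181 0.1091016013672705
gasket [ 0.4802426  -0.03700235  0.161     ]
expected seat [ 0.47980298 -0.03771546] tip [ 0.56431673 -0.05363486]
0.9 [array([167.48313131,  62.98198802]), array([286.52361463,  87.80206292])]
1.0 [array([168.8399684 ,  57.09838055]), array([288.17143555,  81.96489622])]
1.1 [array([170.11184972,  51.66378552]), array([289.7645158 ,  76.58404582])]
1.2 [array([171.2862103 ,  46.73257779]), array([291.28753089,  71.71344294])]
1.3 [array([172.35113161,  42.35561614]), array([292.72551242,  67.40343809])]
1.4 [array([173.29546303,  38.57969631]), array([294.06398312,  63.70025556])]
1.5 [array([174.10894785,  35.44698821]), array([295.28910024,  60.64543271])]
1.6 [array([174.7823526 ,  32.99446465]), array([296.38780621,  58.27525133])]
1.7 [array([175.30759773,  31.25333073]), array([297.34798516,  56.62017047])]
1.8 [array([175.67788746,  30.24846543]), array([298.15862334,  55.70427232])]
1.9 [array([175.88783578,  29.9978889 ]), array([298.80997067,  55.54473479])]
2.0 [array([175.93358556,  30.51227064]), array([299.29370036,  56.15134588])]
2.1 [array([175.81291714,  31.79449516]), array([299.60306283,  57.5260767 ])]
2.2 [array([175.52534249,  33.83930249]), array([299.73302979,  59.66273041])]
cap [ 0.59353199 -0.3249983   0.04      ] small [ 0.66589907 -0.30466043  0.03      ]
brushend [ 0.65631618 -0.07209644  0.04      ]
scoop [ 0.43351868 -0.28988402  0.04      ]
```

Run:
```python
from h import *
c=np.array([.5012,-.0418]);u=np.array([np.cos(-.19),np.sin(-.19)])
p=c+.0885*u; print(p)
print(rel([*p,.32],-.19))
```

```text
[ 0.58810737 -0.05851401]
(array([ 0.5319, -0.2672, -0.0934]), array([-1.400e-03,  2.000e-04,  5.418e-01]))
```

>>> {"op": "arm_command", "data": {"moves": [[[0, 0, -0.05], [0, 0, 0], 0], [[0, 0, -0.094], [0, 0, 0.1], 0], [[0.04, -0.02, -0.094], [0, 0, 0.2], 0], [[0.08, -0.04, -0.094], [0, 0, 0.35], 0], [[0.12, -0.06, -0.094], [0, 0, 0.4], 0]], "squeeze": 20}}

```text
time: 0.6
tool_pos: [0.2734, -0.3942, 0.3206]
tool_rot: [-3.141, 0.0, -0.055]
contact_force: [1.5, -0.8, 0.5]
opening: 0.0562
grip_force: 0.0
```

Run:
```python
from h import *
print(robot.observe()['tool_pos'],rel([.588,-.0585,.32],-.19))
```

```text
[ 0.27336294 -0.39418872  0.32055862] (array([ 0.2959, -0.3523,  0.0006]), array([-1.000e-04,  1.000e-04,  1.355e-01]))
```

>>> {"op": "arm_command", "data": {"moves": [[[0.03, -0.035, 0], [0, 0, 0.06], 0], [[0.06, -0.07, 0], [0, 0, 0.135], 0], [[0.09, -0.107, 0], [0, 0, 0.135], 0], [[0.12, -0.143, 0], [0, 0, 0.135], 0], [[0.15, -0.179, 0], [0, 0, 0.135], 0]]}}

```text
time: 1.1
tool_pos: [0.4322, -0.2218, 0.3205]
tool_rot: [-3.142, 0.0, -0.183]
contact_force: [0.4, -0.5, -0.6]
opening: 0.0165
grip_force: 0.0
```

Run:
```python
from h import *
print(robot.observe()['tool_pos'],rel([.588,-.0585,.24],-.19))
```

```text
[ 0.43222493 -0.22183964  0.32053312] (array([ 0.1234, -0.189 ,  0.0805]), array([-0.    ,  0.0003,  0.0068]))
```

>>> {"op": "arm_command", "data": {"moves": [[[0.023, -0.035, 0], [0, 0, 0.003], 0], [[0.046, -0.07, 0], [0, 0, 0.003], 0], [[0.07, -0.107, 0], [0, 0, 0.003], 0], [[0.096, -0.147, 0.02], [0, 0, 0.003], 0], [[0.1234, -0.189, 0.04], [0, 0, 0.003], 0]]}}

```text
time: 1.6
tool_pos: [0.5846, -0.0625, 0.2823]
tool_rot: [3.141, -0.001, -0.186]
contact_force: [0.2, -0.9, 0.7]
opening: 0.0006
grip_force: 0.0
```

Run:
```python
from h import *
import cv2
print(robot.observe()['tool_pos'],rel([.588,-.0585,.2],-.19))
m=robot.camera_model('wrist'); print({k:np.round(v,4).tolist() for k,v in m.items()})
w=robot.read_camera('wrist');s=robot.read_camera('side')
cv2.imwrite('pics/w1.png',np.hstack([w,cv2.resize(s[150:330,230:430],(240,420))])[:,:,::-1])
```

```text
[ 0.58455396 -0.06254904  0.28234686] (array([ 0.0026, -0.0046,  0.0823]), array([ 0.0003, -0.0007,  0.0038]))
{'fx': 293.9687, 'fy': 293.9687, 'cx': 282.3237, 'cy': 206.8742, 'R': [[-0.185, -0.9827, 0.0005], [-0.942, 0.1775, 0.2847], [-0.2799, 0.0522, -0.9586]], 't': [0.0445, 0.5103, 0.6124]}
```

View pics/w1.png

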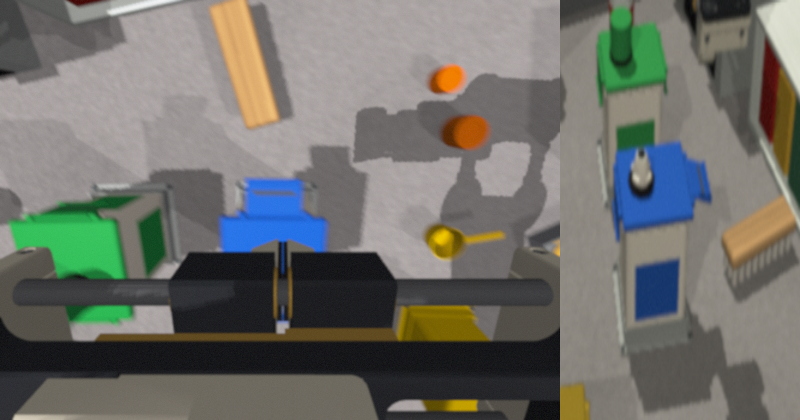

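The wrist view shows the clip sticking out at (275,195) from the lid's far edge. It also shows the caps at (467,132) for the large one and (447,79) for the small one. I'll push down on the clip now.

>>> {"op": "arm_command", "data": {"moves": [[[0.0026, -0.004, 0.02], [0, 0, 0], 0], [[0.0026, -0.004, 0.045], [0, 0, 0], 0], [[0.0026, -0.004, 0.07], [0, 0, 0], 0], [[0.0026, -0.004, 0.09], [0, 0, 0], 0], [[0.0026, -0.004, 0.1], [0, 0, 0], 0]]}}

```text
time: 2.2
tool_pos: [0.5855, -0.0609, 0.1809]
tool_rot: [3.141, 0.003, -0.187]
contact_force: [-0.3, 0.5, -0.4]
opening: 0.0004
grip_force: 0.0
```

>>> {"op": "arm_command", "data": {"moves": [[[0, 0, 0.01], [0, 0, 0], 0], [[0, 0, 0.02], [0, 0, 0], 0], [[0, 0, 0.03], [0, 0, 0], 0], [[0, 0, 0.04], [0, 0, 0], 0], [[0, 0, 0.05], [0, 0, 0], 0]]}}

```text
time: 2.7
tool_pos: [0.5884, -0.0611, 0.1341]
tool_rot: [3.141, -0.005, -0.186]
contact_force: [1.9, 0.4, 4.7]
opening: 0.0008
grip_force: 1.8
```

>>> {"op": "arm_command", "data": {"moves": [[[0, 0, 0.007], [0, 0, 0], 0], [[0, 0, 0.014], [0, 0, 0], 0], [[0, 0, 0.021], [0, 0, 0], 0], [[-0.002, 0, 0.021], [0, 0, 0], 0], [[-0.004, 0, 0.021], [0, 0, 0], 0]]}}

```text
time: 3.2
tool_pos: [0.5831, -0.0599, 0.1115]
tool_rot: [3.142, -0.001, -0.186]
contact_force: [7.9, -0.6, -4.2]
opening: 0.0007
grip_force: 3.9
```

>>> {"op": "arm_command", "data": {"moves": [[[-0.002, 0, 0], [0, 0, 0], 0], [[-0.004, 0, 0], [0, 0, 0], 0], [[-0.006, 0, 0], [0, 0, 0], 0], [[-0.007, 0, 0], [0, 0, 0], 0], [[-0.008, 0, 0], [0, 0, 0], 0]]}}

```text
time: 3.7
tool_pos: [0.5825, -0.06, 0.1121]
tool_rot: [-3.141, -0.018, -0.187]
contact_force: [29.5, -4.4, -19.8]
opening: 0.0006
grip_force: 14.5
```

>>> {"op": "arm_command", "data": {"moves": [[[0.005, 0, 0], [0, 0, 0], 0], [[0.012, 0, 0], [0, 0, 0], 0], [[0.02, 0, 0], [0, 0, 0], 0], [[0.02, 0, -0.03], [0, 0, 0], 0], [[0.02, 0, -0.07], [0, 0, 0], 0]]}}

```text
time: 4.2
tool_pos: [0.5931, -0.0618, 0.1802]
tool_rot: [-3.141, 0.007, -0.186]
contact_force: [0.3, -0.4, -0.2]
opening: 0.0006
grip_force: 0.0
```

Run:
```python
from h import *
import cv2
s=robot.observe();print(s['tool_pos'],s['contact_force'])
m=robot.camera_model('side')
c=np.array([.5012,-.0418]);a=-.19;u=np.array([np.cos(a),np.sin(a)]);v=np.array([-u[1],u[0]])
for an in (0,.15,.3,.5): print(an,[np.round(3*(proj(m,np.r_[c+u*(.064+.036*np.sin(an)+.004*np.cos(an))+s*.029*v,.15-.036*np.cos(an)])-[260,170])) for s in(1,-1)])
im=robot.read_camera('side');cv2.imwrite('pics/s2.png',cv2.resize(im[170:320,260:400],None,fx=3,fy=3,interpolation=cv2.INTER_CUBIC)[:,:,::-1])
```

```text
[ 0.59310822 -0.06184543  0.18016852] [ 0.32996345 -0.37698918 -0.22469333]
0 [array([219., 185.]), array([238., 236.])]
0.15 [array([226., 184.]), array([245., 235.])]
0.3 [array([233., 182.]), array([252., 233.])]
0.5 [array([242., 179.]), array([261., 229.])]
```

View pics/s2.png

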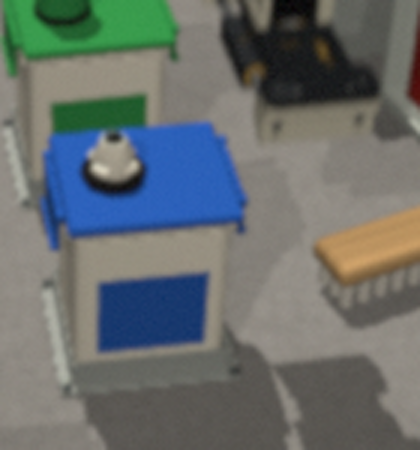

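The side crop shows no clip sticking out any more. Only a sliver of blue is left under the lid at (242,230), where I predicted (238,236) for angle 0. On the way to the cap I'll take a wrist view of both the clip and the cap.

>>> {"op": "arm_command", "data": {"moves": [[[0.01, 0.0, -0.04], [0, 0, 0], 0.08], [[0.02, 0.03, -0.07], [0, 0, 0], 0.08], [[0.03, 0.07, -0.07], [0, 0, 0], 0.08], [[0.04, 0.1, -0.07], [0, 0, 0], 0.08], [[0.043, 0.132, -0.07], [0, 0, 0], 0.08]]}}

```text
time: 4.75
tool_pos: [0.6126, -0.201, 0.2517]
tool_rot: [-3.142, 0.0, -0.186]
contact_force: [-0.1, -0.6, 0.2]
opening: 0.0359
grip_force: 0.0
```

Run:
```python
from h import *
import cv2,pickle
print(robot.observe()['tool_pos'])
m=robot.camera_model('wrist'); pickle.dump({k:np.array(v) for k,v in m.items()},open('m2.pkl','wb'))
w=robot.read_camera('wrist')
c=np.array([.5012,-.0418]);a=-.19;u=np.array([np.cos(a),np.sin(a)]);v=np.array([-u[1],u[0]])
for an in (0,.15,.3,.5): print(an,[np.round(proj(m,np.r_[c+u*(.064+.036*np.sin(an)+.004*np.cos(an))+s*.029*v,.15-.036*np.cos(an)])) for s in(1,-1)])
print('cap',proj(m,[.5935,-.325,.04]),'pin',proj(m,np.r_[c+u*.064,.15]))
cv2.imwrite('pics/w2.png',w[:,:,::-1])
```

```text
[ 0.6126198  -0.20104797  0.25168086]
0 [array([132., 259.]), array([185., 259.])]
0.15 [array([132., 254.]), array([184., 254.])]
0.3 [array([130., 251.]), array([183., 251.])]
0.5 [array([128., 246.]), array([182., 246.])]
cap [378.59020299 179.14332194] pin [144.49996015 278.61524171]
```

View pics/w2.png

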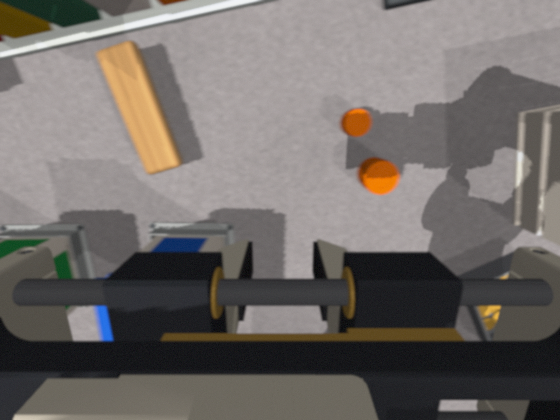

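The wrist view shows the large cap at (379,176) and the small one at (357,122). The clip is hidden behind the finger. I'll refine the cap position by fitting its silhouette to the saved image.

Run:
```python
from h import *
import cv2,pickle
from scipy.optimize import least_squares
m=pickle.load(open('m2.pkl','rb'))
im=cv2.imread('pics/w2.png');h=cv2.cvtColor(im,cv2.COLOR_BGR2HSV)
k=((h[:,:,0]<16)&(h[:,:,1]>150)).astype(np.uint8); k[:, :340]=0;k[220:]=0;k[:150]=0
x,y,w,hh=cv2.boundingRect(k); bb=np.array([x,y,x+w,y+hh])-.5*np.array([1,1,1,1]);print(bb)
th=np.linspace(0,6.283,72)
def box(p):
    P=np.array([proj(m,[p[0]+.022*np.cos(t),p[1]+.022*np.sin(t),z]) for t in th for z in(0,.04)]); return np.r_[P.min(0),P.max(0)]
r=least_squares(lambda p:box(p)-bb,[.593,-.325]);print(r.x,r.fun)
s=robot.observe()['tool_pos']
print(rel([*r.x,.10],-.19))
```

```text
[358.5 157.5 398.5 193.5]
[ 0.59446656 -0.32975942] [-1.14464293 -0.89486173  1.03704836  0.91466759]
(array([0.0068, 0.124 , 0.1515]), array([ 0.0029,  0.0009, -0.    ]))
```

>>> {"op": "arm_command", "data": {"moves": [[[0.002, 0.04, 0.02], [0, 0, 0], 0.088], [[0.004, 0.08, 0.05], [0, 0, 0], 0.088], [[0.0065, 0.11, 0.09], [0, 0, 0], 0.088], [[0.0065, 0.123, 0.13], [0, 0, 0], 0.088], [[0.0065, 0.123, 0.15], [0, 0, 0], 0.088]]}}

```text
time: 5.3
tool_pos: [0.5934, -0.3231, 0.0971]
tool_rot: [-3.139, 0.006, -0.189]
contact_force: [-0.2, 1.3, 0.6]
opening: 0.0796
grip_force: 0.0
```

Run:
```python
from h import *
s=robot.observe();print(s['tool_pos'],s['opening'],rel([.5942,-.3285,.011],-.19))
```

```text
[ 0.59335921 -0.32306915  0.09713405] 0.07961127291701216 (array([0.0024, 0.0054, 0.0861]), array([-0.0021,  0.0062,  0.0009]))
```

>>> {"op": "arm_command", "data": {"moves": [[[0, 0, 0.02], [0, 0, 0], 0.085], [[0, 0, 0.045], [0, 0, 0], 0.085], [[0, 0, 0.07], [0, 0, 0], 0.085], [[0, 0, 0.085], [0, 0, 0], 0.085], [[0, 0, 0.09], [0, 0, 0], 0.085]]}}

```text
time: 5.8
tool_pos: [0.5951, -0.3211, 0.0097]
tool_rot: [-3.14, 0.003, -0.186]
contact_force: [-0.2, 1.0, -0.1]
opening: 0.0849
grip_force: 0.0
```

>>> {"op": "arm_command", "data": {"moves": [[[0, 0, 0], [0, 0, 0], 0.06], [[0, 0, 0], [0, 0, 0], 0.03], [[0, 0, 0], [0, 0, 0], 0.03], [[0, 0, 0], [0, 0, 0], 0.03], [[0, 0, 0], [0, 0, 0], 0.03]], "squeeze": 40}}

```text
time: 6.3
tool_pos: [0.5963, -0.3221, 0.0126]
tool_rot: [3.141, -0.001, -0.186]
contact_force: [0.0, 0.1, 0.3]
opening: 0.0494
grip_force: 0.0
```

>>> {"op": "arm_command", "data": {"moves": [[[-0.001, 0, 0], [0, 0, 0], 0.03], [[-0.001, 0, 0], [0, 0, 0], 0.03], [[-0.001, 0, 0], [0, 0, 0], 0.03], [[-0.001, 0, 0], [0, 0, 0], 0.03], [[-0.001, 0, 0], [0, 0, 0], 0.03]]}}

```text
time: 6.8
tool_pos: [0.5954, -0.322, 0.0124]
tool_rot: [3.141, -0.001, -0.186]
contact_force: [0.5, -0.1, 4.0]
opening: 0.0436
grip_force: 40.0
```

Run:
```python
from h import *
s=robot.observe();print(s['tool_pos'],s['opening'],s['grip_force'])
print(rel([.480,-.0375,.26],-.19))
```

```text
[ 0.59538827 -0.32197207  0.01238636] 0.043564292778743754 40.00113959424198
(array([-0.1658, -0.2581, -0.2479]), array([ 0.0005, -0.001 ,  0.0038]))
```

>>> {"op": "arm_command", "data": {"moves": [[[0, 0, -0.04], [0, 0, 0], 0.03], [[0, 0, -0.085], [0, 0, 0], 0.03], [[0, 0, -0.13], [0, 0, 0], 0.03], [[0, 0, -0.18], [0, 0, 0], 0.03], [[-0.01, -0.015, -0.225], [0, 0, 0], 0.03]]}}

```text
time: 7.3
tool_pos: [0.5877, -0.3062, 0.2381]
tool_rot: [3.141, 0.0, -0.188]
contact_force: [-0.2, 0.1, -0.5]
opening: 0.0437
grip_force: 40.0
```

>>> {"op": "arm_command", "data": {"moves": [[[-0.025, -0.035, -0.023], [0, 0, 0], 0.03], [[-0.05, -0.07, -0.023], [0, 0, 0], 0.03], [[-0.075, -0.11, -0.023], [0, 0, 0], 0.03], [[-0.1, -0.15, -0.023], [0, 0, 0], 0.03], [[-0.125, -0.19, -0.023], [0, 0, 0], 0.03]]}}

```text
time: 7.8
tool_pos: [0.4988, -0.0935, 0.2592]
tool_rot: [-3.141, 0.002, -0.187]
contact_force: [0.4, 0.3, -0.8]
opening: 0.0437
grip_force: 40.0
```

Run:
```python
from h import *
s=robot.observe();print(s['tool_pos'],s['opening'],s['grip_force'])
print(rel([.480,-.0375,.25],-.19))
```

```text
[ 0.49880561 -0.09349016  0.25920001] 0.04371991187682708 39.99865824356675
(array([-0.0289, -0.0515,  0.0093]), array([-0.0004,  0.0016,  0.0034]))
```

>>> {"op": "arm_command", "data": {"moves": [[[-0.01, -0.02, 0], [0, 0, 0], 0.03], [[-0.02, -0.038, 0], [0, 0, 0], 0.03], [[-0.0285, -0.05, 0.01], [0, 0, 0], 0.03], [[-0.0285, -0.05, 0.03], [0, 0, 0], 0.03], [[-0.0285, -0.05, 0.042], [0, 0, 0], 0.03]]}}

```text
time: 8.3
tool_pos: [0.4804, -0.04, 0.2163]
tool_rot: [-3.142, 0.003, -0.185]
contact_force: [0.4, 0.0, -1.5]
opening: 0.0433
grip_force: 40.0
```

Run:
```python
from h import *
import cv2
s=robot.observe();p=s['tool_pos'];print(p,rel([.480,-.0375,.215],-.19))
for n in('side','top'):
    m=robot.camera_model(n); print(n,proj(m,[p[0],p[1],p[2]+.0276]),'tip',proj(m,[.480,-.0375,.188]),'gask',proj(m,[.480,-.0375,.161]))
a=robot.read_camera('side');b=robot.read_camera('top')
cv2.imwrite('pics/h3.png',np.hstack([cv2.resize(a[165:265,260:360],(400,400),interpolation=2),cv2.resize(b[170:270,275:375],(400,400),interpolation=2)])[:,:,::-1])
```

```text
[ 0.48044558 -0.03999533  0.21634203] (array([-0.0009, -0.0024,  0.0013]), array([-0.0001,  0.0026,  0.0049]))
side [297.59390767 195.78278752] tip [296.48773407 217.01473642] gask [296.27559572 227.1055572 ]
top [326.9837735  215.81494013] tip [323.31073678 221.06676606] gask [322.21858243 223.31124086]
```

View pics/h3.png

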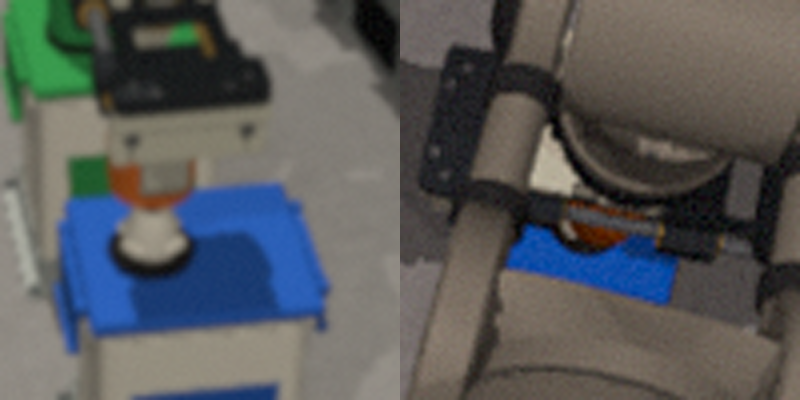

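The hover crop shows the cap (centre column about 152) over the spout and gasket (centre column about 151), so it is well aligned. I'll descend.

>>> {"op": "arm_command", "data": {"moves": [[[0, -0.001, 0.006], [0, 0, 0], 0.03], [[0, -0.001, 0.012], [0, 0, 0], 0.03], [[0, -0.001, 0.018], [0, 0, 0], 0.03], [[0, -0.001, 0.023], [0, 0, 0], 0.03], [[0, -0.001, 0.027], [0, 0, 0], 0.03]], "squeeze": 55}}

```text
time: 8.9
tool_pos: [0.4817, -0.0399, 0.1904]
tool_rot: [-3.142, 0.0, -0.186]
contact_force: [0.5, 1.3, 1.9]
opening: 0.0434
grip_force: 55.0
```

>>> {"op": "arm_command", "data": {"moves": [[[0, 0, 0.002], [0, 0, 0], 0.03], [[0, 0, 0.004], [0, 0, 0], 0.03], [[0, 0, 0.006], [0, 0, 0], 0.03], [[0, 0, 0.007], [0, 0, 0], 0.03], [[0, 0, 0.007], [0, 0, 0], 0.03]]}}

```text
time: 9.4
tool_pos: [0.4823, -0.0386, 0.1842]
tool_rot: [-3.139, -0.001, -0.186]
contact_force: [2.1, 6.2, 1.9]
opening: 0.0437
grip_force: 55.0
```

>>> {"op": "arm_command", "data": {"moves": [[[0, -0.002, 0], [0, 0, 0], 0.03], [[0.0005, -0.003, 0], [0, 0, 0], 0.03], [[0.001, -0.004, 0], [0, 0, 0], 0.03], [[0.001, -0.004, 0], [0, 0, 0], 0.03], [[0.001, -0.004, 0], [0, 0, 0], 0.03]]}}

```text
time: 9.9
tool_pos: [0.4835, -0.0362, 0.1837]
tool_rot: [3.141, 0.0, -0.186]
contact_force: [-0.1, 0.0, 0.5]
opening: 0.0434
grip_force: 55.0
```

>>> {"op": "arm_command", "data": {"moves": [[[0, 0, 0.002], [0, 0, 0], 0.03], [[0, 0, 0.004], [0, 0, 0], 0.03], [[0, 0, 0.006], [0, 0, 0], 0.03], [[0, 0, 0.008], [0, 0, 0], 0.03], [[0, 0, 0.009], [0, 0, 0], 0.03]], "squeeze": 60}}

```text
time: 10.4
tool_pos: [0.4833, -0.0363, 0.1744]
tool_rot: [3.141, 0.0, -0.186]
contact_force: [0.0, 0.7, -1.2]
opening: 0.0436
grip_force: 60.0
```

>>> {"op": "arm_command", "data": {"moves": [[[0, 0, 0.001], [0, 0, 0], 0.03], [[0, 0, 0.002], [0, 0, 0], 0.03], [[0, 0, 0.003], [0, 0, 0], 0.03], [[0, 0, 0.004], [0, 0, 0], 0.03], [[0, 0, 0.005], [0, 0, 0], 0.03]]}}

```text
time: 10.9
tool_pos: [0.4836, -0.0363, 0.1707]
tool_rot: [3.141, -0.001, -0.186]
contact_force: [-4.5, 0.4, 11.7]
opening: 0.0435
grip_force: 60.0
```

>>> {"op": "arm_command", "data": {"moves": [[[-0.0005, 0, 0], [0, 0, 0], 0.03], [[-0.001, 0, 0.0005], [0, 0, 0], 0.03], [[-0.0015, 0, 0.001], [0, 0, 0], 0.03], [[-0.0015, 0, 0.001], [0, 0, 0], 0.03], [[-0.0015, 0, 0.001], [0, 0, 0], 0.03]]}}

```text
time: 11.4
tool_pos: [0.4835, -0.0363, 0.1706]
tool_rot: [3.141, -0.005, -0.186]
contact_force: [-0.4, 0.3, 12.0]
opening: 0.0435
grip_force: 60.0
```

Run:
```python
from h import *
import cv2
a=robot.read_camera('side');s=robot.observe();print(s['time'],s['tool_pos'],s['contact_force'],s['torque'],s['grip_force'])
cv2.imwrite('pics/f4.png',cv2.resize(a[165:265,260:360],(600,600),interpolation=2)[:,:,::-1])
```

```text
11.45 [ 0.48352731 -0.03632208  0.17057055] [-0.16384553 -0.54331787 10.3617921 ] [-0.0312821   0.20680795  0.00137493] 60.0041766744107
```

View pics/f4.png

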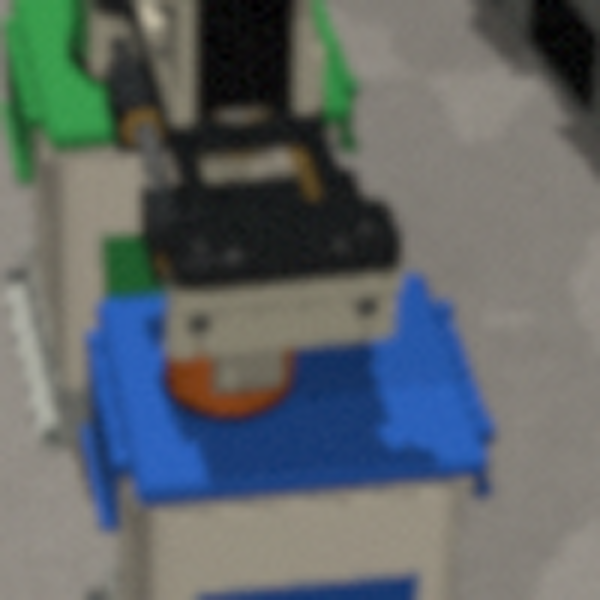

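The crop shows the cap seated squarely on the lid at (232,380) with the gasket hidden beneath it. The clip's nub at (482,490) matches the green keeper's shut clip at (345,145). The cap clicked (the force dropped) and is now pressed with about 11 N, so I'm handing in.

```bash
python3 -c "
from cell import robot
print(robot.hand_in())"
```

```text
the job is handed in; nothing more can be done
None
```

I swung the clip home, snapped the orange cap onto the blue keeper's spout and handed in still gripping it, pressed down with about 11 N; no verdict came back, and I judged the clip home from the push force and a side view, since the wrist camera couldn't see it.

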